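# Secure the liquids in their non-tip stands

## Task

Make the bench safe before the next job: pick out the four closed containers of liquid (spray bottle, staining jar, dropper bottle and capped vial) and put each into the metal non-tip stand that fits it - the spray bottle in the big round one, the jar in the square one, the dropper bottle in the middle round one, the vial in the smallest - fully down on the stand's floor, upright and let go. Keep them upright, do not drop them, and leave the small carton and the tally counter where they are.

Things in the scene. Friction and masses are not known exactly. Their poses are not given: they have to be found in the camera images.
- spray_bottle: Loose upright pump-spray bottle: round clear body 54 mm in diameter (clear shoulder hardly shows) up to a shoulder at 108 mm, then a round white pump neck and head 28 mm in diameter; 139 mm high to the eye, but leave room up to 156 mm. Grip the pump neck, fingertips no lower than 110 mm. About 0.14 kg. Belongs in the big round stand. Origin: centre of the underside; z up.
- stain_jar: Loose glass staining jar, standing upright: square ribbed clear glass body holding dark blue stain (the clear glass above the stain hardly shows), 48 mm (its x) by 52 mm (its y), 88 mm high, with a round white screw lid 50 mm in diameter up to 104 mm. Grip across two parallel flats. About 0.16 kg. Belongs in the square stand, either way round. Origin: centre of the underside; z up.
- dropper_bottle: Loose small brown glass bottle with a black dropper top, standing upright: round body 33 mm in diameter, straight to about 65 mm, black collar 24 mm in diameter to 77 mm, rubber teat 13 mm in diameter to 102 mm. About 0.07 kg. Belongs in the middle round stand. Origin: centre of the underside; z up.
- vial: Loose small frosted vial with a cream cap, standing upright: body 16 mm in diameter to 40 mm, cap 21 mm in diameter from 46 mm to 63 mm; lift it by the cap. About 0.02 kg. Belongs in the smallest round stand. Origin: centre of the underside; z up.
- spray_stand: Fixed to the bench: it does not move. Grey metal non-tip stand on a black rubber foot, 24 mm high: a flat base plate 6 mm thick carrying a low upright wall 3 mm thick, open at the top, its floor 6 mm above the bench; round wall, inside diameter 66 mm; base 86 mm in diameter. The big round stand, for the spray bottle. Origin: centre of the underside; z up.
- jar_stand: Fixed to the bench: it does not move. Grey metal non-tip stand on a black rubber foot, 24 mm high: a flat base plate 6 mm thick carrying a low upright wall 3 mm thick, open at the top, its floor 6 mm above the bench; square wall, 64 by 64 mm inside, sides along its own x and y; base 80 by 80 mm. The only square stand, for the staining jar. Origin: centre of the underside; z up.
- dropper_stand: Fixed to the bench: it does not move. Grey metal non-tip stand on a black rubber foot, 24 mm high: a flat base plate 6 mm thick carrying a low upright wall 3 mm thick, open at the top, its floor 6 mm above the bench; round wall, inside diameter 44 mm; base 68 mm in diameter. The middle round stand, for the dropper bottle. Origin: centre of the underside; z up.
- vial_stand: Fixed to the bench: it does not move. Grey metal non-tip stand on a black rubber foot, 24 mm high: a flat base plate 6 mm thick carrying a low upright wall 3 mm thick, open at the top, its floor 6 mm above the bench; round wall, inside diameter 28 mm; base 54 mm in diameter. The smallest round stand, for the vial. Origin: centre of the underside; z up.
- small_carton: Loose small dark blue carton, 41 x 58 mm, 44 mm high. A bystander: leave it where it is. Origin: centre of the underside; z up.
- counter: Loose round chrome tally counter lying on its back, 50 x 61 mm, 17 mm high. A bystander: leave it where it is. Origin: centre of the underside; z up.
There are look-alikes about, which are no part of the job. Leave any red look-alike of the spray_bottle alone.

How it is judged (in metres and radians):
At the end, for the whole second after the job is handed in: Each of the four containers stands at rest in its own stand: its origin within 12 mm sideways of the stand's centre, its underside 2 to 10 mm above the stand's underside (the floor is at 6 mm), within 0.12 rad of upright, released (horizontal distance between spray_bottle and spray_stand below 0.012 m and z of spray_bottle in the frame of spray_stand between 0.002 and 0.01 m and angle between each of spray_bottle, stain_jar, dropper_bottle, vial's own z axis and vertical below 0.12 rad and linear speed of each of spray_bottle, stain_jar, dropper_bottle, vial below 0.02 m/s and horizontal distance between stain_jar and jar_stand below 0.012 m and z of stain_jar in the frame of jar_stand between 0.002 and 0.01 m and horizontal distance between dropper_bottle and dropper_stand below 0.012 m and z of dropper_bottle in the frame of dropper_stand between 0.002 and 0.01 m and horizontal distance between vial and vial_stand below 0.012 m and z of vial in the frame of vial_stand between 0.002 and 0.01 m); the robot touches nothing.
It fails at once if a container is tipped more than 0.6 rad from upright (angle between any of spray_bottle, stain_jar, dropper_bottle, vial's own z axis and vertical above 0.6 rad).
It fails at once if a container is dropped: touched by nothing while its underside is more than 40 mm above the bench ((height (world z) of spray_bottle above 0.04 m and contact force between spray_bottle and anything else below 0.001 N) or (height (world z) of stain_jar above 0.04 m and contact force between stain_jar and anything else below 0.001 N) or (height (world z) of dropper_bottle above 0.04 m and contact force between dropper_bottle and anything else below 0.001 N) or (height (world z) of vial above 0.04 m and contact force between vial and anything else below 0.001 N)).
It fails at once if the small carton is pushed more than 20 mm from where it lay (distance of small_carton from where it was at the start of the episode above 0.02 m).
It fails at once if the tally counter is pushed more than 20 mm from where it lay (distance of counter from where it was at the start of the episode above 0.02 m).
It also fails if it takes over 128 s, if anything falls off the work surface, if the arm or the gripper's body presses on something with over 40 N, if the wrist force passes 120 N, or if a joint passes its speed limit or range.

## Robot

A 6-joint arm with a two-finger parallel gripper is mounted at the origin on a cart in front of the work surface, level with it; the furniture and walls round the work are solid. World frame = base frame: x ahead of the robot, y to its left, z up, the work surface at z = 0. Lengths are in mm, angles in degrees, forces in N, time in s.
With the tool pointing down it reaches from about 300 to 850 mm from the base axis. Payload 4.2 kg.
Tool frame: the origin (TCP) lies on the centre line of the jaws, within the pads' length; the fingertips stand 14 mm ahead of it and the grasp point (between the pads) lies 5 mm behind it; z points along the fingers, y is the line along which they close (so a half turn about z gives the same grasp; the last joint's range is limited). The gripper opens to 91 mm and grips with 3 to 60 N. Pads are 32 mm wide; open, the fingers measure 118 mm over their backs; the gripper's body (76 mm by 178 mm) begins 60 mm behind the grasp point.
Start: joints at [63.484, 18.312, 89.639, -0, 72.044, -1.146], TCP at [246.375, 519.559, 227.976] pointing down, gripper open.
Joint ranges: [-177.97, 177.97], [-48.28, 115.42], [12.27, 149.76], [-77.06, 257.06], [2.81, 150.46], [-146.56, 146.56]. Speed limits (degrees/s): [147.25, 147.25, 180, 180, 180, 180].

## Interface

Orientations are given as [roll, pitch, yaw] about the fixed x, y, z axes, in that order (R = Rz(yaw) Ry(pitch) Rx(roll)).
In Python, from workcell import env gives the robot as it stands.
- The arm moves only by the tool arm_command, never from a script. Its argument "motion" is a list of rows, each an object with "offset": the shift along the tool's x, y, z in m, a list of three; "spin": the turn about the tool's z in rad. In form: [{"offset": [tx, ty, tz], "spin": spin}, ...]. A call has 1 to 5 rows; each row shifts and turns the commanded pose from where the row before left it, along the tool's axes as they then stand; what a row does not reach is not made up. A row lasts 1/8 s, in which the tool goes at most 62.5 mm and 10.7 degrees, less where a joint would pass 70% of its speed; a pose out of reach is approached as far as the arm can. A call with a gripper value outside its range is refused whole. "jaw" is the finger opening in m, from 0 to 0.0912, set as the call begins (left out, the last holds). The fingers move at their own pace and stop on an object; "newtons" is the grip in N (left out, the last holds). Time passes only in rows, so rows that do not move let the fingers close. It gives the time, the measured TCP pose, the force, the opening and the grip force at its end, in the units of the state.
- env.state(): the state, without advancing time (a new reading comes with each control period).
- env.grab_frame(name): name is "scene" or "top"; returns (picture, depth): 480x640x3 uint8, blue, green, red; 480x640 float32, mm along the optical axis (not along the pixel's ray), 0 where there is no reading.
- env.camera_model(name): a dict with "fx", "fy", "cx", "cy" (pixels), "k1" (the pictures are not rectified: a ray, as slopes to the right and down, at radius r is drawn at 1 + k1 r^2 times it, then the intrinsics apply), "eye" and "rotation" of the camera in the world. Camera axes: x right, y down, z forward; pixel columns grow to the right and rows downward; lengths in mm; the calibration is good to about 2 mm. A picture is of the moment at which its call begins. camera_model takes no time and is no camera call.
- env.job_done(): hands the job in; it is judged then, once.
Trained networks look in the newest picture that a camera, given by its name, has taken for a name from the list of things; names that differ only in an ending like _2 or _b are one class to them, and where a whole thing is asked for, a point or a joint stands for the part that bears it (a point fixed in the world has none). Each returns a list of dicts, best first, with "score" (0 to 1); they miss things now and then, are a little off and sometimes report something else, mostly with a low value. They report only what shows in the picture. A call takes as long as a camera call. They do not tell look-alikes from the thing itself.
- env.boxes_of(camera, target): "bbox" ([left, top, right, bottom] in pixels, round what is visible of it).
- env.pinpoint(camera, target): "location" ([column, row] in pixels: a listed point, or the origin of a listed thing).
The state is a dict: "time_s": time; "qpos": joint angles; "qvel": joint speeds; "effort": joint torques, N m; "ee_pos": TCP position; "ee_rot": TCP orientation; "force": force on the tool from outside, world axes, zero at the start; "torque": the same for the moment, N m; "gripper_width": finger opening in mm; "gripper_force": force on a finger pad.
Only numpy, scipy, OpenCV 4.12 (cv2) and the standard library are available. Lean on these libraries where they do the work, as an engineer would, in place of code of your own. Each camera call takes 0.05 s, during which the arm holds its last target. There are 200 camera calls.

## Working session

There is one attempt and no reset: what is moved stays moved. The work goes in short steps, Python scripts to look and compute and a tool call to move; the robot and the scene stay as the last step left them, time stands still between calls to the robot, and variables do not carry over. Pictures are saved under pics/ and viewed, at most 14 in all, crops included, and the job is handed in when it is done.

Besides the shell and the picture viewer there is one more tool, called as name([rows], argument=value, ...), one row to a line, values as JSON. arm_command: Moves the arm, as the interface text tells. Its arguments: {"type":"object","properties":{"motion":{"type":"array"},"jaw":{"type":"number"},"newtons":{"type":"number"}},"required":["motion"]}

```bash
mkdir -p pics; cat > h.py <<'E'
import numpy as np, cv2, json
from workcell import env
def cam(n):
    m=env.camera_model(n); return m,np.array(m["eye"],float),np.array(m["rotation"],float)
def ray(n,u,v):
    m,e,R=cam(n); x=(u-m["cx"])/m["fx"]; y=(v-m["cy"])/m["fy"]
    a,b=x,y
    for _ in range(20):
        s=1+m["k1"]*(a*a+b*b); a,b=x/s,y/s
    return e,R@np.array([a,b,1.0])
def at_z(n,u,v,z):
    e,d=ray(n,u,v); return e+d*(z-e[2])/d[2]
def at_d(n,u,v,dep):
    e,d=ray(n,u,v); return e+d*dep
def cloud(n,dep):
    m,e,R=cam(n); v,u=np.mgrid[0:480,0:640]
    x=(u-m["cx"])/m["fx"]; y=(v-m["cy"])/m["fy"]; a,b=x.copy(),y.copy()
    for _ in range(20):
        s=1+m["k1"]*(a*a+b*b); a,b=x/s,y/s
    P=np.stack([a*dep,b*dep,dep],-1)@R.T+e; P[dep==0]=np.nan
    return P
E
python3 - <<'E'
from h import *
for c in("scene","top"):
    p,d=env.grab_frame(c); cv2.imwrite(f"pics/{c}0.png",p); np.save(f"{c}0.npy",d)
    m,e,R=cam(c); print(c,m["fx"],m["k1"],e.round(),R.round(2).tolist())
    for t in "spray_bottle stain_jar dropper_bottle vial spray_stand jar_stand dropper_stand vial_stand small_carton counter".split():
        print(t,[(np.round(r["bbox"]).astype(int).tolist(),round(r["score"],2)) for r in env.boxes_of(c,t)[:4]],[(np.round(r["location"]).astype(int).tolist(),round(r["score"],2)) for r in env.pinpoint(c,t)[:4]])
print(env.state())
E
```

```text
scene 441.73312611376724 0.0031684513938873005 [ -91. -395.  583.] [-125.14, 0.02, -53.6]
spray_bottle [([153, 178, 184, 239], 0.94), ([185, 199, 214, 258], 0.88), ([262, 211, 293, 274], 0.83)] [([277, 271], 0.92), ([205, 255], 0.71), ([176, 232], 0.7)]
stain_jar [([409, 232, 448, 292], 0.97), ([496, 285, 512, 315], 0.68)] [([425, 278], 0.78)]
dropper_bottle [([227, 202, 245, 244], 0.89)] [([236, 242], 0.69), ([426, 281], 0.65), ([371, 255], 0.22)]
vial [([496, 283, 513, 315], 0.61)] [([502, 311], 0.72)]
spray_stand [([316, 218, 350, 246], 0.87)] [([331, 235], 0.96), ([276, 214], 0.54)]
jar_stand [([371, 292, 426, 338], 0.58)] [([401, 323], 0.77)]
dropper_stand [([355, 238, 386, 268], 0.74)] [([371, 256], 0.59)]
vial_stand [] [([281, 215], 0.61)]
small_carton [([316, 262, 350, 301], 0.91), ([410, 232, 449, 293], 0.37)] [([331, 294], 0.91)]
counter [] [([472, 362], 0.56)]
top 594.729772384828 -0.0007056465221998358 [ 184.   47. 1578.] [-168.31, 0.06, -91.32]
spray_bottle [([280, 266, 297, 289], 0.82), ([164, 286, 185, 314], 0.74), ([206, 289, 231, 311], 0.73), ([322, 213, 346, 239], 0
[... 703 characters left out ...]
286], 0.75)] [([442, 273], 0.65)]
{'time_s': 2.1, 'qpos': array([ 6.34842682e+01,  1.83128321e+01,  8.96410233e+01, -6.62965553e-04,
        7.20429794e+01, -1.14517888e+00]), 'qvel': array([ 0.04649785, -0.06286025,  0.00997477, -0.01068038, -0.0181158 ,
        0.0414565 ]), 'effort': array([-8.09630073e-04, -4.12346649e+01, -2.32223475e+01,  7.26961205e-02,
        3.77475796e-02, -3.62414184e-06]), 'ee_pos': array([246.36903056, 519.55145136, 227.95283915]), 'ee_rot': array([1.79996848e+02, 6.93817161e-04, 1.54629651e+02]), 'force': array([0.0555484 , 0.85647595, 0.22399077]), 'torque': array([0.0519347 , 0.00754431, 0.01362796]), 'gripper_force': 0.0, 'gripper_width': 91.38313038355182}
```

```bash
sed -i 's/np.array(m\["rotation"\],float)/Rotation.from_euler("xyz",m["rotation"],degrees=True).as_matrix()/; 1a from scipy.spatial.transform import Rotation' h.py
python3 - <<'E'
from h import *
p=cv2.imread("pics/scene0.png")[160:400,130:530]; cv2.imwrite("pics/s0c.png",cv2.resize(p,(800,480),interpolation=cv2.INTER_CUBIC))
p=cv2.imread("pics/top0.png")[180:330,150:470]; cv2.imwrite("pics/t0c.png",cv2.resize(p,(800,375),interpolation=cv2.INTER_CUBIC))
for n,c,px,z in [("spray?","scene",(277,271),0),("spray?","scene",(205,255),0),("spray?","scene",(176,232),0),("jar","scene",(425,278),0),("drop","scene",(236,242),0),("vial","scene",(502,311),0),("sprst","scene",(331,235),0),("jarst","scene",(401,323),0),("drst","scene",(371,256),0),("vst","scene",(281,215),0),("carton","scene",(331,294),0),("counter","scene",(472,362),0),
 ("spray","top",(223,305),0),("spray","top",(288,279),0),("spray","top",(175,298),0),("jar","top",(385,225),0),("drop","top",(236,274),0),("vial","top",(442,221),0),("sprst","top",(294,220),10),("jarst","top",(390,270),0),("drst","top",(336,225),0),("vst","top",(233,223),0),("carton","top",(336,272),0),("counter","top",(442,273),0)]:
    print(n,c,at_z(c,*px,z).round()[:2])
E
```

```text
spray? scene [424. 117.]
spray? scene [372. 282.]
spray? scene [391. 407.]
jar scene [ 586. -142.]
drop scene [447. 263.]
vial scene [ 584. -301.]
sprst scene [598. 105.]
jarst scene [ 445. -164.]
drst scene [584. -13.]
vst scene [595. 258.]
carton scene [433. -16.]
counter scene [ 437. -301.]
spray top [369. 295.]
spray top [435. 121.]
spray top [391. 423.]
jar top [ 578. -146.]
drop top [452. 260.]
vial top [ 586. -303.]
sprst top [596. 102.]
jarst top [ 453. -154.]
drst top [582. -12.]
vst top [594. 269.]
carton top [451.  -9.]
counter top [ 442. -293.]
```

View pics/s0c.png

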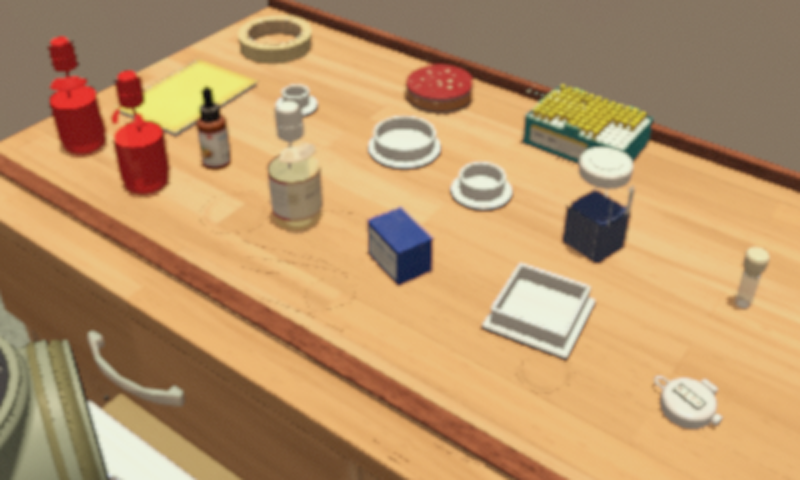

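View pics/t0c.png

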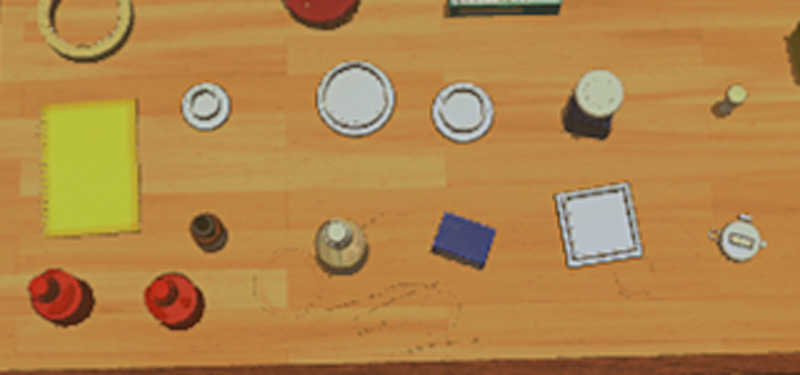

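The candidates for spray_bottle in the scene camera are red at (168,208), red at (200,228), and clear with a white head at (277,243). Only the clear one fits; the red ones are look-alikes to leave alone. Next: measuring with the top depth and an enlarged crop to confirm.

```bash
cat > meas.py <<'E'
from h import *
exp={"spray":((435,118),(122,145)),"jar":((582,-144),(95,112)),"drop":((450,261),(80,110)),"vial":((585,-302),(50,70)),
"sprst":((597,103),(15,30)),"jarst":((450,-158),(15,30)),"drst":((583,-12),(15,30)),"vst":((594,264),(15,30)),"carton":((442,-12),(35,55)),"counter":((440,-297),(8,25))}
if __name__=="__main__":
  for c in("top","scene"):
    P=cloud(c,np.load(f"{c}0.npy"))
    for n,((x,y),(a,b)) in exp.items():
        near=np.hypot(P[...,0]-x,P[...,1]-y)<60
        q=P[near&(P[...,2]>a)&(P[...,2]<b)]
        if len(q)<3: print(c,n,len(q)); continue
        lo,hi=np.percentile(q,2,0),np.percentile(q,98,0)
        r=cv2.minAreaRect(q[:,:2].astype(np.float32))
        print(c,n,len(q),"mid",((lo+hi)/2).round()[:2],"ext",(hi-lo).round(),"zmax",P[near][:,2][~np.isnan(P[near][:,2])].max().round(),"rect",np.round(r[0]),np.round(r[1]),round(r[2]))
E
python3 meas.py; python3 - <<'E'
import cv2,numpy as np
p=cv2.imread("pics/scene0.png")
cv2.imwrite("pics/c1.png",np.hstack([cv2.resize(p[190:290,240:310],(420,600),interpolation=3),cv2.resize(p[220:300,395:455],(380,600),interpolation=3)]))
E
```

```text
top spray 83 mid [429. 124.] ext [23. 23. 21.] zmax 144.0 rect [430. 124.] [25. 25.] 56
top jar 288 mid [ 574. -144.] ext [45. 44. 13.] zmax 113.0 rect [ 574. -145.] [48. 48.] 1
top drop 37 mid [450. 264.] ext [13. 14. 23.] zmax 104.0 rect [451. 264.] [12. 18.] 44
top vial 54 mid [ 580. -294.] ext [18. 18. 18.] zmax 70.0 rect [ 580. -294.] [19. 18.] 3
top sprst 133 mid [601. 109.] ext [71. 70. 14.] zmax 34.0 rect [601. 109.] [71. 72.] 90
top jarst 164 mid [ 454. -150.] ext [75. 75. 14.] zmax 37.0 rect [ 453. -150.] [75. 72.] 8
top drst 85 mid [583.  -8.] ext [49. 46. 13.] zmax 36.0 rect [583.  -8.] [53. 49.] 36
top vst 60 mid [596. 272.] ext [34. 32. 14.] zmax 33.0 rect [595. 271.] [37. 33.] 51
top carton 347 mid [437.  -4.] ext [47. 57. 15.] zmax 55.0 rect [438.  -4.] [58. 42.] 69
top counter 253 mid [ 441. -303.] ext [79. 67. 14.] zmax 26.0 rect [ 439. -302.] [104. 103.] 29
scene spray 160 mid [427. 116.] ext [21. 22. 18.] zmax 141.0 rect [426. 116.] [21. 26.] 25
scene jar 394 mid [ 573. -151.] ext [44. 45. 10.] zmax 107.0 rect [ 574. -150.] [50. 48.] 63
scene drop 56 mid [449. 256.] ext [10. 11. 20.] zmax 102.0 rect [449. 257.] [ 9. 12.] 23
scene vial 128 mid [ 579. -300.] ext [18. 19. 14.] zmax 65.0 rect [ 579. -300.] [22. 19.] 51
scene sprst 268 mid [600. 103.] ext [70. 69. 11.] zmax 27.0 rect [600. 103.] [73. 70.] 17
scene jarst 509 mid [ 454. -156.] ext [75. 74. 11.] zmax 27.0 rect [ 454. -155.] [73. 70.] 8
scene drst 203 mid [582. -14.] ext [48. 47. 11.] zmax 27.0 rect [582. -13.] [50. 49.] 14
scene vst 107 mid [595. 266.] ext [33. 32. 11.] zmax 27.0 rect [595. 266.] [35. 33.] 29
scene carton 533 mid [435. -10.] ext [49. 60. 11.] zmax 49.0 rect [437. -10.] [60. 41.] 68
scene counter 561 mid [ 434. -303.] ext [46. 48. 10.] zmax 21.0 rect [ 432. -302.] [47. 49.] 25
```

View pics/c1.png

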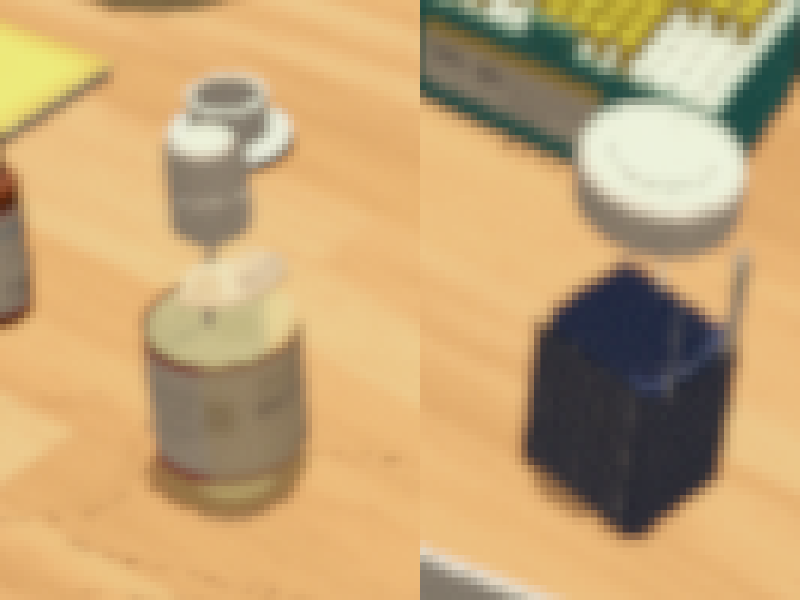

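The clear bottle with the white pump, scene (277,243), is the spray bottle; the jar has a dark blue body and a white lid at (428,243). Order: dropper, vial, jar, spray.

arm_command([
  {"offset": [0,0,0],"spin": -0.148},
  {"offset": [0,0,0],"spin": -0.148},
  {"offset": [0,0,0],"spin": -0.148},
  {"offset": [-0.034,-0.043,0],"spin": 0},
  {"offset": [-0.034,-0.043,0],"spin": 0},
])

```text
time_s: 2.72
ee_pos: [315.0, 433.0, 227.9]
ee_rot: [180.0, 0.0, -179.8]
force: [0.9, -0.1, 0.3]
gripper_width: 91.4
gripper_force: 0.0
```

arm_command([
  {"offset": [-0.034,-0.043,0],"spin": 0},
  {"offset": [-0.034,-0.043,0],"spin": 0},
  {"offset": [-0.034,-0.043,0],"spin": 0},
  {"offset": [-0.034,-0.043,0],"spin": 0},
  {"offset": [0,0,0],"spin": 0},
])

```text
time_s: 3.35
ee_pos: [452.5, 259.3, 228.0]
ee_rot: [-180.0, 0.0, 179.8]
force: [-0.8, 0.7, -0.2]
gripper_width: 91.2
gripper_force: 0.0
```

```bash
python3 - <<'E'
from h import *
for px in [(428.5,291.3),(412,281.3),(441.6,283.3)]: print(at_z("scene",*px,3).round())
a,b,c=[at_z("scene",*px,3)[:2] for px in [(412,281.3),(428.5,291.3),(441.6,283.3)]]
for v in (b-a,c-b): print(np.hypot(*v),np.degrees(np.arctan2(v[1],v[0])))
# dark-blue mask in top
p=cv2.imread("pics/top0.png").astype(int)
m=((p.max(2)<90)).astype(np.uint8); m[:,:370]=0;m[:,410:]=0;m[:200]=0;m[:][245:]=0
v,u=np.nonzero(m); print(len(u)); q=np.array([at_z("top",x,y,40)[:2] for x,y in zip(u,v)],np.float32); print(cv2.minAreaRect(q))
s=env.state(); print(s["ee_pos"],s["ee_rot"],s["time_s"])
E
```

```text
[ 550. -167.    3.]
[ 558. -127.    3.]
[ 588. -177.    3.]
40.92208238183315 -101.04199687589856
38.96063146040092 -15.640343104657417
179
((560.0569458007812, -138.81298828125), (51.214988708496094, 36.937232971191406), 61.21415710449219)
[452.53317974 259.28688777 227.99383727] [-1.79980078e+02  3.83846073e-02  1.79765110e+02] 3.35
```

arm_command([
  {"offset": [0.0025,0.001,0.05],"spin": 0},
  {"offset": [0,0,0.05],"spin": 0},
  {"offset": [0,0,0.045],"spin": 0},
  {"offset": [0,0,0.035],"spin": 0},
  {"offset": [0,0,0],"spin": 0},
])

```text
time_s: 3.98
ee_pos: [445.8, 262.7, 45.9]
ee_rot: [-179.9, -0.3, -179.9]
force: [0.2, -0.2, 0.7]
gripper_width: 91.6
gripper_force: 0.0
```

arm_command([
  {"offset": [0,0,0],"spin": 0},
  {"offset": [0,0,0],"spin": 0},
  {"offset": [0,0,0],"spin": 0},
  {"offset": [0,0,0],"spin": 0},
  {"offset": [0,0,0],"spin": 0},
], jaw=0.02, newtons=12)

```text
time_s: 4.6
ee_pos: [448.3, 262.8, 48.3]
ee_rot: [180.0, 0.0, -179.9]
force: [0.1, -0.0, 0.1]
gripper_width: 44.2
gripper_force: 0.0
```

arm_command([
  {"offset": [0,0,0],"spin": 0},
  {"offset": [0,0,0],"spin": 0},
  {"offset": [0,0,0],"spin": 0},
])

```text
time_s: 4.97
ee_pos: [448.2, 262.7, 47.9]
ee_rot: [-180.0, -0.0, -179.9]
force: [0.6, -0.2, 0.4]
gripper_width: 32.3
gripper_force: 11.9
```

```bash
cat > look.py <<'E'
import sys
from h import *
# look.py tag x y zlo zhi r [yawrect]: centre of points in band, both cameras
def band(c,x,y,a,b,r,d=None):
    p,d=env.grab_frame(c); P=cloud(c,d)
    k=(np.hypot(P[...,0]-x,P[...,1]-y)<r)&(P[...,2]>a)&(P[...,2]<b); q=P[k]
    if len(q)<4: return p,None
    lo,hi=np.percentile(q,2,0),np.percentile(q,98,0); return p,np.r_[len(q),(lo+hi)[:2]/2,hi-lo].round(1)
if __name__=="__main__":
    x,y,a,b,r=map(float,sys.argv[2:7])
    for c in("scene","top"):
        p,q=band(c,x,y,a,b,r); cv2.imwrite(f"pics/{sys.argv[1]}_{c}.png",p); print(c,q)
    s=env.state(); print(s["ee_pos"].round(1),s["ee_rot"].round(2),s["gripper_width"],s["gripper_force"],s["time_s"])
E
python3 look.py d1 450 260 60 76 40; python3 - <<'E'
import cv2,numpy as np
a=cv2.imread("pics/d1_scene.png")[140:290,140:340]; b=cv2.imread("pics/d1_top.png")[180:330,150:350]
cv2.imwrite("pics/d1.png",cv2.resize(np.vstack([a,b]),(400,600),interpolation=3))
E
```

```text
scene [178.  445.8 258.8  31.8  52.7  15.2]
top None
[448.2 262.8  47.9] [-1.8000e+02 -1.0000e-02 -1.7993e+02] 32.34831028437151 11.945791754988022 5.075
```

View pics/d1.png

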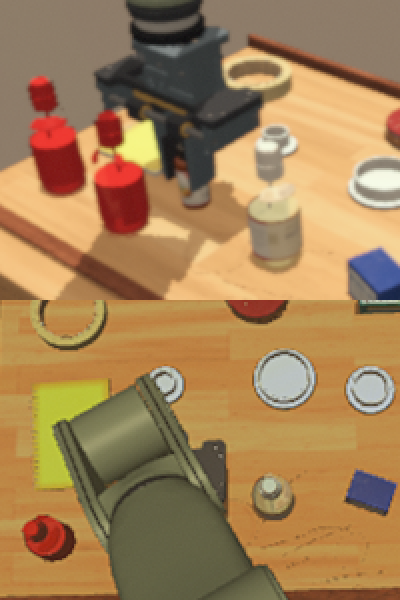

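arm_command([
  {"offset": [0,0,-0.02],"spin": 0},
  {"offset": [0,0,-0.04],"spin": 0},
  {"offset": [-0.033,0,-0.01],"spin": 0},
  {"offset": [-0.05,0,0],"spin": 0},
  {"offset": [-0.05,0,0],"spin": 0},
], newtons=15)

```text
time_s: 5.7
ee_pos: [582.4, 263.1, 118.3]
ee_rot: [180.0, 0.0, -179.9]
force: [0.4, -0.4, -0.2]
gripper_width: 32.4
gripper_force: 14.9
```

arm_command([
  {"offset": [0,-0.04,0],"spin": 0},
  {"offset": [0,-0.058,0],"spin": 0},
  {"offset": [0,-0.058,0],"spin": 0},
  {"offset": [0,-0.058,0],"spin": 0},
  {"offset": [0,-0.058,0],"spin": 0},
])

```text
time_s: 6.32
ee_pos: [581.3, -10.8, 117.8]
ee_rot: [180.0, -0.0, -179.9]
force: [0.7, 0.4, 0.1]
gripper_width: 31.9
gripper_force: 14.9
```

arm_command([
  {"offset": [0,0,0],"spin": 0},
  {"offset": [0,0,0],"spin": 0},
])

```text
time_s: 6.58
ee_pos: [581.4, -8.8, 117.7]
ee_rot: [180.0, -0.0, -180.0]
force: [0.0, -0.6, -0.3]
gripper_width: 32.4
gripper_force: 14.9
```

```bash
python3 look.py d2 582 -10 125 146 50; python3 - <<'E'
from look import *
p,d=env.grab_frame("scene"); P=cloud("scene",d)
k=(np.hypot(P[...,0]-582,P[...,1]+10)<50)
for a,b in((12,30),(72,98),(104,122)):
    q=P[k&(P[...,2]>a)&(P[...,2]<b)]
    if len(q): lo,hi=np.percentile(q,[2,98],0); print(a,b,len(q),lo.round(),hi.round())
a=cv2.imread("pics/d2_scene.png")[130:280,300:450]
cv2.imwrite("pics/d2.png",cv2.resize(a,(600,600),interpolation=3))
E
```

```text
scene [310.  578.2 -11.5  32.1  53.8  19.8]
top None
[581.5  -7.8 117.8] [ 1.7997e+02 -1.0000e-02 -1.7985e+02] 32.250320660071 14.929100369336084 6.675
12 30 253 [558. -37.  12.] [606.   9.  26.]
72 98 171 [567. -27.  73.] [589.   2.  98.]
104 122 198 [563. -35. 105.] [592.  14. 122.]
```

View pics/d2.png

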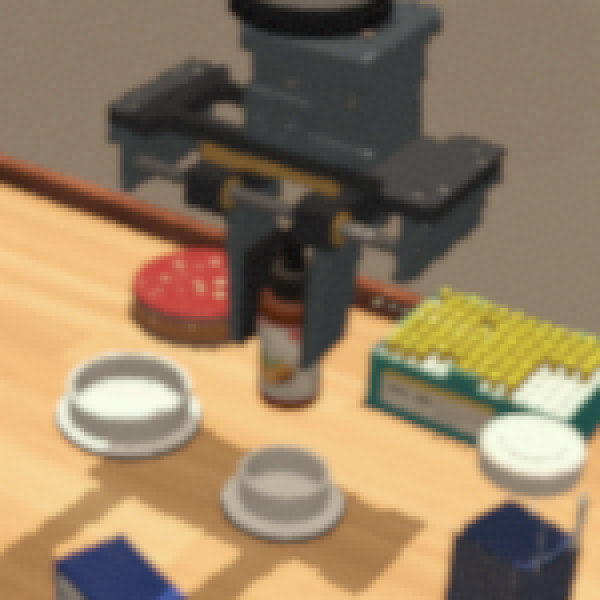

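arm_command([
  {"offset": [0,-0.002,0.02],"spin": 0},
  {"offset": [0,0,0.02],"spin": 0},
  {"offset": [0,0,0.015],"spin": 0},
  {"offset": [0,0,0.007],"spin": 0},
  {"offset": [0,0,0],"spin": 0},
])

```text
time_s: 7.35
ee_pos: [581.5, -10.7, 55.7]
ee_rot: [180.0, -0.0, -179.9]
force: [0.6, -0.5, 0.7]
gripper_width: 32.4
gripper_force: 14.9
```

arm_command([
  {"offset": [0,0,0],"spin": 0},
  {"offset": [0,0,0],"spin": 0},
])

```text
time_s: 7.6
ee_pos: [582.0, -11.1, 56.6]
ee_rot: [180.0, 0.1, -179.9]
force: [0.7, -0.0, -0.4]
gripper_width: 32.3
gripper_force: 14.9
```

arm_command([
  {"offset": [0,0,0.002],"spin": 0},
  {"offset": [0,0,0.001],"spin": 0},
  {"offset": [0,0,0],"spin": 0},
])

```text
time_s: 7.98
ee_pos: [582.0, -11.2, 53.8]
ee_rot: [-180.0, 0.1, -179.9]
force: [-0.6, 0.6, 5.2]
gripper_width: 32.2
gripper_force: 15.0
```

arm_command([
  {"offset": [0,0,0],"spin": 0},
  {"offset": [0,0,0],"spin": 0},
  {"offset": [0,0,0],"spin": 0},
  {"offset": [0,0,0],"spin": 0},
], jaw=0.06)

```text
time_s: 8.48
ee_pos: [581.4, -11.0, 52.7]
ee_rot: [180.0, -0.0, -179.9]
force: [0.2, -0.3, 0.2]
gripper_width: 59.7
gripper_force: 0.0
```

arm_command([
  {"offset": [0,0,-0.03],"spin": 0},
  {"offset": [0,0,-0.06],"spin": 0},
  {"offset": [0,0,-0.04],"spin": 0},
  {"offset": [0,-0.04,0],"spin": 0},
  {"offset": [0,-0.058,0],"spin": 0},
])

```text
time_s: 9.1
ee_pos: [582.1, -109.0, 183.8]
ee_rot: [180.0, 0.1, -179.8]
force: [0.6, 0.6, -0.1]
gripper_width: 60.0
gripper_force: 0.0
```

```bash
python3 look.py d3 584 -10 86 110 30; python3 - <<'E'
from look import *
a=cv2.imread("pics/d3_scene.png")[190:300,330:480]
cv2.imwrite("pics/d3.png",cv2.resize(a,(750,550),interpolation=3))
E
```

```text
scene [ 65.  582.2 -15.1  10.5  10.6  21.1]
top [ 32.  582.3  -8.9  14.1  13.7  21. ]
[ 581.5 -113.6  183. ] [-1.7986e+02  3.0000e-02  1.7982e+02] 59.96931193626728 0.0 9.2
```

View pics/d3.png

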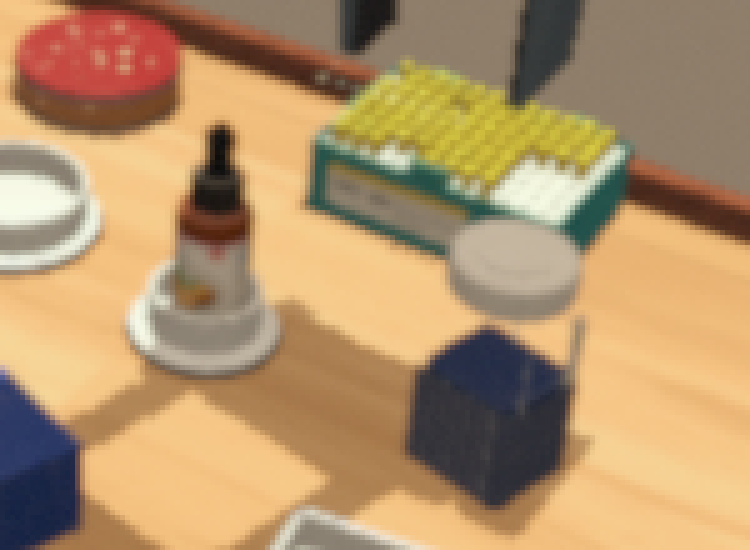

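```bash
python3 - <<'E'
from h import *
P=cloud("scene",np.load("scene0.npy"))
for n,(x,y) in {"jar":(577,-148),}.items():
  for a,b in((8,25),(20,45),(45,70),(8,70)):
    q=P[(np.hypot(P[...,0]-x,P[...,1]-y)<50)&(P[...,2]>a)&(P[...,2]<b)]
    print(a,b,len(q),cv2.minAreaRect(q[:,:2].astype(np.float32)))
    t=np.arange(0,90,1); best=min((np.minimum(np.abs(q[:,:2]@[np.cos(r),np.sin(r)]-np.percentile(q[:,:2]@[np.cos(r),np.sin(r)],3)),np.abs(q[:,:2]@[-np.sin(r),np.cos(r)]-np.percentile(q[:,:2]@[-np.sin(r),np.cos(r)],3))).mean(),d) for d in t for r in [np.radians(d-45)]); print("yaw",best[1]-45,best[0])
for d in [-14]:
    r=np.radians(d); u=q[:,:2]@[np.cos(r),np.sin(r)]; v=q[:,:2]@[-np.sin(r),np.cos(r)]; print(np.percentile(u,[1,99]),np.percentile(v,[1,99]))
# stain-top face
k=(np.hypot(P[...,0]-577,P[...,1]+148)<50); z=P[k][:,2]; print(np.histogram(z[z>2],bins=np.arange(0,120,8)))
E
```

```text
8 25 212 ((558.5809936523438, -156.37445068359375), (32.92523193359375, 62.079959869384766), 22.675153732299805)
yaw -14 1.3832137136249543
20 45 320 ((559.4376831054688, -156.70758056640625), (34.478843688964844, 62.408931732177734), 24.12276840209961)
yaw -15 1.4243021799756097
45 70 416 ((573.4525756835938, -150.5265350341797), (50.80907440185547, 46.277957916259766), 73.68209838867188)
yaw -14 12.008100389641765
8 70 883 ((572.5487670898438, -150.13461303710938), (52.63851547241211, 47.23219299316406), 77.27043151855469)
yaw -15 6.6073707864615585
[569.21358933 613.44348899] [-32.52982908  16.18477276]
(array([ 98, 100, 100, 104, 102, 116, 343,   8,  12,  11,   8,  73, 186,
       198]), array([  0,   8,  16,  24,  32,  40,  48,  56,  64,  72,  80,  88,  96,
       104, 112]))
```

arm_command([
  {"offset": [0.006,-0.033,0],"spin": 0},
  {"offset": [0,0,0],"spin": 0.125},
  {"offset": [0,0,0],"spin": 0.125},
  {"offset": [0,0,0],"spin": 0},
  {"offset": [0,0,0],"spin": 0},
], jaw=0.09)

```text
time_s: 9.82
ee_pos: [575.6, -141.6, 182.8]
ee_rot: [180.0, -0.0, 165.9]
force: [-0.4, -0.3, 0.3]
gripper_width: 90.1
gripper_force: 0.0
```

arm_command([
  {"offset": [0,0,0],"spin": 0},
  {"offset": [0,0,0],"spin": 0},
])

```text
time_s: 10.07
ee_pos: [575.7, -141.9, 182.9]
ee_rot: [180.0, 0.0, 165.8]
force: [-0.5, 0.0, 0.4]
gripper_width: 90.2
gripper_force: 0.0
```

arm_command([
  {"offset": [-0.001,-0.0045,0.03],"spin": 0},
  {"offset": [0,0,0.05],"spin": 0},
  {"offset": [0,0,0.03],"spin": 0},
  {"offset": [0,0,0.011],"spin": 0},
  {"offset": [0,0,0],"spin": 0},
])

```text
time_s: 10.7
ee_pos: [575.7, -146.6, 61.9]
ee_rot: [180.0, -0.0, 165.8]
force: [0.2, -1.2, -0.3]
gripper_width: 90.2
gripper_force: 0.0
```

arm_command([
  {"offset": [0,0,0],"spin": 0},
  {"offset": [0,0,0],"spin": 0},
  {"offset": [0,0,0],"spin": 0},
  {"offset": [0,0,0],"spin": 0},
  {"offset": [0,0,0],"spin": 0},
], jaw=0.035, newtons=20)

```text
time_s: 11.32
ee_pos: [575.7, -146.9, 62.3]
ee_rot: [-180.0, 0.0, 165.8]
force: [0.1, -0.8, 2.1]
gripper_width: 51.1
gripper_force: 20.0
```

arm_command([
  {"offset": [0,0,0],"spin": 0},
  {"offset": [0,0,0],"spin": 0},
])

```text
time_s: 11.58
ee_pos: [575.7, -146.9, 62.3]
ee_rot: [-180.0, 0.0, 165.8]
force: [-0.8, -1.8, 3.7]
gripper_width: 50.6
gripper_force: 20.0
```

arm_command([
  {"offset": [0,0,-0.02],"spin": 0},
  {"offset": [0,0,-0.04],"spin": 0},
  {"offset": [0,0,0],"spin": -0.13},
  {"offset": [0,0,0],"spin": -0.129},
  {"offset": [0,0,0],"spin": -0.129},
])

```text
time_s: 12.2
ee_pos: [575.0, -146.2, 121.1]
ee_rot: [179.9, -0.1, -171.8]
force: [0.3, -0.6, -1.8]
gripper_width: 50.9
gripper_force: 20.0
```

arm_command([
  {"offset": [0.04,0.004,0],"spin": 0},
  {"offset": [0.04,0.004,0],"spin": 0},
  {"offset": [0.04,0.004,0],"spin": 0},
  {"offset": [0,0,0],"spin": 0},
  {"offset": [0,0,0],"spin": 0},
])

```text
time_s: 12.82
ee_pos: [455.6, -151.4, 121.9]
ee_rot: [180.0, 0.1, -172.0]
force: [0.3, -0.2, -0.6]
gripper_width: 51.0
gripper_force: 20.0
```

arm_command([
  {"offset": [0,0,0],"spin": 0},
  {"offset": [0,0,0],"spin": 0},
])

```text
time_s: 13.08
ee_pos: [455.7, -151.4, 121.7]
ee_rot: [180.0, 0.0, -172.0]
force: [-0.5, 0.3, -2.6]
gripper_width: 50.7
gripper_force: 20.0
```

```bash
python3 look.py j2 455 -152 125 150 60; python3 - <<'E'
from look import *
p,d=env.grab_frame("scene"); P=cloud("scene",d)
k=(np.hypot(P[...,0]-452,P[...,1]+155)<60)
for a,b in((14,30),(65,108),(65,112),(125,150)):
    q=P[k&(P[...,2]>a)&(P[...,2]<b)]
    if len(q): lo,hi=np.percentile(q,[2,98],0); print(a,b,len(q),lo.round(),hi.round(),cv2.minAreaRect(q[:,:2].astype(np.float32)))
a=cv2.imread("pics/j2_scene.png")[180:360,320:500]
cv2.imwrite("pics/j2.png",cv2.resize(a,(600,600),interpolation=3))
E
```

```text
scene [ 262.   451.3 -155.4   39.    71.    23.8]
top None
[ 455.5 -151.4  121.7] [ 179.99   -0.   -172.01] 50.92285816301745 19.997969269752502 13.175
14 30 418 [ 416. -193.   14.] [ 492. -121.   26.] ((454.1957092285156, -155.34902954101562), (73.8568344116211, 69.89414978027344), 7.831064224243164)
65 108 641 [ 429. -180.   66.] [ 465. -133.  107.] ((442.0231628417969, -163.0777130126953), (30.745105743408203, 61.502742767333984), 41.71531295776367)
65 112 1086 [ 429. -180.   67.] [ 472. -131.  111.] ((452.35272216796875, -153.06239318847656), (45.964508056640625, 62.96213150024414), 8.437019348144531)
125 150 265 [ 432. -191.  125.] [ 470. -120.  150.] ((449.77239990234375, -154.11529541015625), (35.57957077026367, 75.68863677978516), 12.089217185974121)
```

View pics/j2.png

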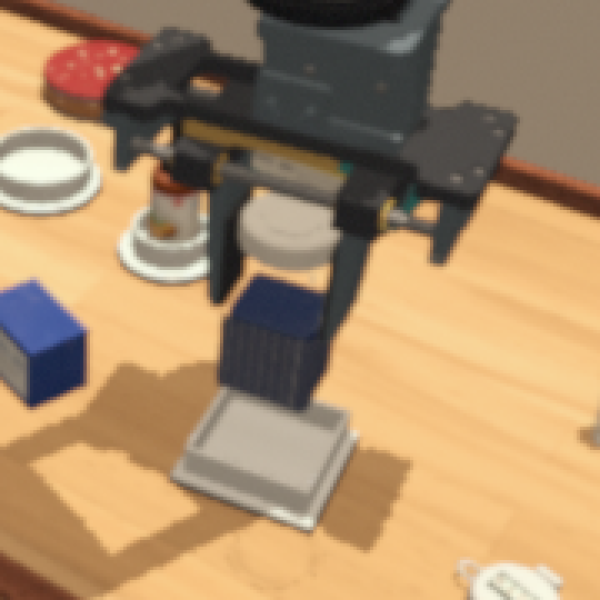

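arm_command([
  {"offset": [-0.001,0,0.015],"spin": 0},
  {"offset": [0,0,0.02],"spin": 0},
  {"offset": [0,0,0.011],"spin": 0},
  {"offset": [0,0,0.005],"spin": 0},
  {"offset": [0,0,0],"spin": 0},
])

```text
time_s: 13.85
ee_pos: [456.0, -151.3, 70.7]
ee_rot: [180.0, -0.0, -172.0]
force: [0.4, 0.7, -1.2]
gripper_width: 50.7
gripper_force: 20.0
```

arm_command([
  {"offset": [0,0,0.002],"spin": 0},
  {"offset": [0,0,0],"spin": 0},
])

```text
time_s: 14.1
ee_pos: [456.2, -151.3, 69.2]
ee_rot: [-180.0, 0.0, -172.0]
force: [-0.0, -0.3, -2.5]
gripper_width: 50.9
gripper_force: 20.0
```

arm_command([
  {"offset": [0,0,0.001],"spin": 0},
  {"offset": [0,0,0.0005],"spin": 0},
  {"offset": [0,0,0],"spin": 0},
])

```text
time_s: 14.48
ee_pos: [456.3, -151.4, 68.3]
ee_rot: [-180.0, 0.0, -172.0]
force: [-1.3, 0.5, 5.5]
gripper_width: 50.9
gripper_force: 20.0
```

arm_command([
  {"offset": [0,0,0],"spin": 0},
  {"offset": [0,0,0],"spin": 0},
  {"offset": [0,0,0],"spin": 0},
  {"offset": [0,0,0],"spin": 0},
], jaw=0.085)

```text
time_s: 14.98
ee_pos: [456.0, -151.2, 67.4]
ee_rot: [180.0, -0.0, -172.0]
force: [-0.4, 0.4, 0.3]
gripper_width: 84.5
gripper_force: 0.0
```

arm_command([
  {"offset": [0,0,-0.02],"spin": 0},
  {"offset": [0,0,-0.05],"spin": 0},
  {"offset": [0,0,-0.05],"spin": 0},
  {"offset": [0,0,-0.01],"spin": 0.14},
  {"offset": [0,0,0],"spin": 0},
])

```text
time_s: 15.6
ee_pos: [456.4, -151.4, 198.3]
ee_rot: [-180.0, 0.1, -180.0]
force: [1.0, -0.3, -0.3]
gripper_width: 85.1
gripper_force: 0.0
```

arm_command([
  {"offset": [-0.0315,-0.036,0],"spin": 0},
  {"offset": [-0.0315,-0.036,0],"spin": 0},
  {"offset": [-0.0315,-0.036,0],"spin": 0},
  {"offset": [-0.0315,-0.036,0],"spin": 0},
  {"offset": [0,0,0],"spin": 0},
])

```text
time_s: 16.23
ee_pos: [582.8, -297.3, 194.4]
ee_rot: [179.9, -0.1, 180.0]
force: [-0.6, -0.1, -0.2]
gripper_width: 84.9
gripper_force: 0.0
```

```bash
python3 look.py j3 453 -154 100 125 40; python3 - <<'E'
from look import *
p,d=env.grab_frame("scene"); P=cloud("scene",d)
for n,x,y,a,b in (("vial",580,-299,50,70),("fingers",579,-300,185,205)):
    q=P[(np.hypot(P[...,0]-x,P[...,1]-y)<65)&(P[...,2]>a)&(P[...,2]<b)]
    if len(q): lo,hi=np.percentile(q,[2,98],0); print(n,len(q),lo.round(),hi.round())
a=cv2.imread("pics/j3_scene.png")[160:360,330:560]
cv2.imwrite("pics/j3.png",cv2.resize(a,(690,600),interpolation=3))
E
```

```text
scene [ 536.   453.6 -154.1   43.7   44.3   11.6]
top [ 313.   455.6 -147.    45.1   44.7   14.4]
[ 581.  -294.9  195.4] [ 179.87   -0.2  -179.99] 85.20301106918733 0.0 16.325
vial 129 [ 570. -309.   51.] [ 587. -291.   65.]
fingers 194 [ 561. -348.  186.] [ 594. -245.  205.]
```

View pics/j3.png

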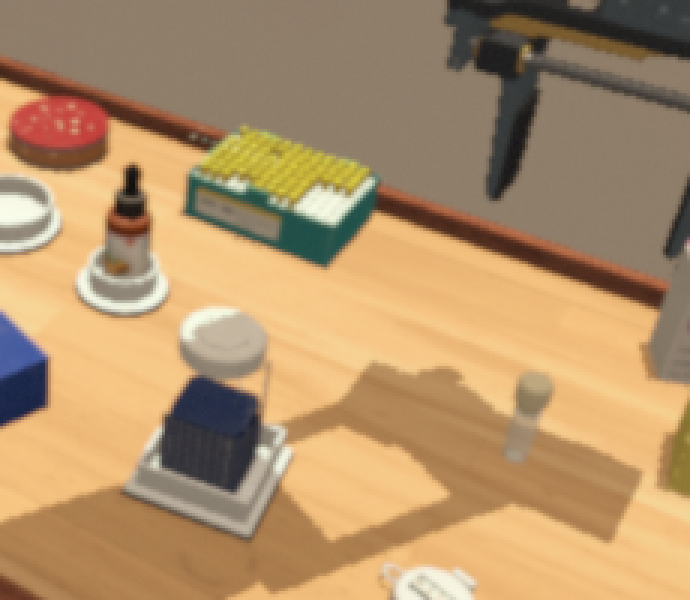

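```bash
python3 - <<'E'
from h import *
print(at_z("scene",549,286,0).round(),at_z("scene",555,322,0).round())
P=cloud("scene",np.load("scene0.npy"))
q=P[(P[...,1]<-330)&(P[...,1]>-520)&(P[...,0]>480)&(P[...,0]<720)&(P[...,2]>25)]
print(len(q),np.percentile(q,[0,1,50,99,100],axis=0).round())
E
```

```text
[ 711. -353.    0.] [ 613. -387.    0.]
3764 [[ 604. -508.   25.]
 [ 607. -500.   26.]
 [ 663. -433.   58.]
 [ 719. -350.  144.]
 [ 720. -347.  161.]]
```

arm_command([
  {"offset": [0,0,0],"spin": 0},
  {"offset": [0,0,0],"spin": 0},
], jaw=0.05)

```text
time_s: 16.62
ee_pos: [581.5, -294.7, 197.9]
ee_rot: [-180.0, 0.0, -180.0]
force: [-0.2, -0.1, 0.0]
gripper_width: 68.2
gripper_force: 0.0
```

arm_command([
  {"offset": [0,0,0],"spin": 0.157},
  {"offset": [0,0,0],"spin": 0.157},
  {"offset": [0,0,0],"spin": 0.157},
  {"offset": [0,0,0],"spin": 0.157},
  {"offset": [0,0,0],"spin": 0.157},
])

```text
time_s: 17.25
ee_pos: [581.7, -294.9, 197.9]
ee_rot: [180.0, 0.0, 134.7]
force: [0.1, -0.8, -0.1]
gripper_width: 49.8
gripper_force: 0.0
```

arm_command([
  {"offset": [-0.002,-0.0015,0.03],"spin": 0},
  {"offset": [0,0,0.04],"spin": 0},
  {"offset": [0,0,0.02],"spin": 0},
  {"offset": [0,0,0],"spin": 0},
  {"offset": [0,0,0],"spin": 0},
])

```text
time_s: 17.88
ee_pos: [582.9, -298.0, 108.8]
ee_rot: [180.0, 0.1, 135.0]
force: [-0.5, -1.0, 0.5]
gripper_width: 50.0
gripper_force: 0.0
```

arm_command([
  {"offset": [0,0,0.03],"spin": 0},
  {"offset": [0,0,0.02],"spin": 0},
  {"offset": [0,0,0.009],"spin": 0},
  {"offset": [0,0,0],"spin": 0},
  {"offset": [0,0,0],"spin": 0},
])

```text
time_s: 18.5
ee_pos: [583.1, -298.2, 49.8]
ee_rot: [180.0, 0.1, 135.0]
force: [0.4, 0.3, 0.3]
gripper_width: 50.0
gripper_force: 0.0
```

arm_command([
  {"offset": [0,0,0],"spin": 0},
  {"offset": [0,0,0],"spin": 0},
  {"offset": [0,0,0],"spin": 0},
  {"offset": [0,0,0],"spin": 0},
  {"offset": [0,0,0],"spin": 0},
], jaw=0.012, newtons=6)

```text
time_s: 19.12
ee_pos: [582.3, -297.9, 48.5]
ee_rot: [180.0, 0.0, 135.0]
force: [0.0, 0.2, 0.4]
gripper_width: 20.4
gripper_force: 6.0
```

```bash
python3 look.py v1 579 -300 45 70 40; python3 - <<'E'
from look import *
a=cv2.imread("pics/v1_scene.png")[180:380,400:600]
cv2.imwrite("pics/v1.png",cv2.resize(a,(600,600),interpolation=3))
E
```

```text
scene [ 300.   570.7 -297.8   31.6   48.9   23.7]
top None
[ 582.3 -297.9   48.5] [1.7999e+02 1.0000e-02 1.3498e+02] 20.78284872158562 6.000016629695892 19.225
```

View pics/v1.png

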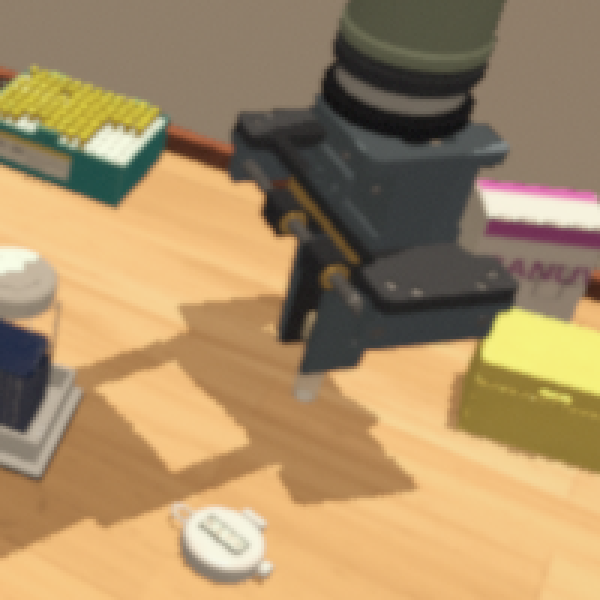

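arm_command([
  {"offset": [0,0,-0.015],"spin": 0},
  {"offset": [0,0,-0.04],"spin": 0},
  {"offset": [0,0,-0.05],"spin": 0},
  {"offset": [0,0,-0.03],"spin": 0},
  {"offset": [0.0171,0.0185,0],"spin": 0},
], newtons=8)

```text
time_s: 19.85
ee_pos: [584.7, -273.9, 187.1]
ee_rot: [179.9, 0.4, 134.8]
force: [0.1, 0.0, -1.2]
gripper_width: 20.5
gripper_force: 8.0
```

arm_command([
  {"offset": [0.036,0.038,0],"spin": 0},
  {"offset": [0.036,0.038,0],"spin": 0},
  {"offset": [0.036,0.038,0],"spin": 0},
  {"offset": [0.036,0.038,0],"spin": 0},
  {"offset": [0.036,0.038,0],"spin": 0},
])

```text
time_s: 20.48
ee_pos: [588.8, -8.0, 182.1]
ee_rot: [-179.9, -0.1, 135.0]
force: [0.8, -0.0, -0.8]
gripper_width: 20.6
gripper_force: 8.0
```

arm_command([
  {"offset": [0.036,0.038,0],"spin": 0},
  {"offset": [0.036,0.038,0],"spin": 0},
  {"offset": [0.036,0.038,0],"spin": 0},
  {"offset": [0.036,0.038,0],"spin": 0},
  {"offset": [0.036,0.038,0],"spin": 0},
])

```text
time_s: 21.1
ee_pos: [595.5, 253.0, 182.0]
ee_rot: [-179.8, -0.1, 135.0]
force: [0.1, 0.1, -0.4]
gripper_width: 20.4
gripper_force: 8.0
```

arm_command([
  {"offset": [0.0143,0.013,0],"spin": 0},
  {"offset": [0,0,0.04],"spin": 0},
  {"offset": [0,0,0.03],"spin": 0},
  {"offset": [0,0,0],"spin": 0},
  {"offset": [0,0,0],"spin": 0},
])

```text
time_s: 21.72
ee_pos: [596.9, 269.9, 114.3]
ee_rot: [179.9, 0.0, 135.0]
force: [-0.7, -0.4, -0.3]
gripper_width: 20.6
gripper_force: 8.0
```

```bash
python3 look.py v2 594 266 124 145 50; python3 - <<'E'
from look import *
p,d=env.grab_frame("scene"); P=cloud("scene",d)
k=(np.hypot(P[...,0]-594,P[...,1]-266)<50)
for a,b in((14,30),(70,98),(104,120)):
    q=P[k&(P[...,2]>a)&(P[...,2]<b)]
    if len(q): lo,hi=np.percentile(q,[2,98],0); print(a,b,len(q),lo.round(),hi.round(),((lo+hi)/2).round(1))
a=cv2.imread("pics/v2_scene.png")[100:250,200:350]
cv2.imwrite("pics/v2.png",cv2.resize(a,(600,600),interpolation=3))
E
```

```text
scene [125.  581.8 253.   25.8  24.1  20.1]
top None
[597.5 270.1 115.1] [1.7984e+02 6.0000e-02 1.3496e+02] 20.349762313193743 7.9999445378780365 21.825
14 30 108 [579. 251.  14.] [613. 283.  26.] [596.  267.   20.3]
70 98 67 [589. 259.  71.] [602. 272.  97.] [595.4 265.6  84.1]
104 120 86 [572. 243. 104.] [596. 267. 120.] [584.1 255.3 112.1]
```

View pics/v2.png

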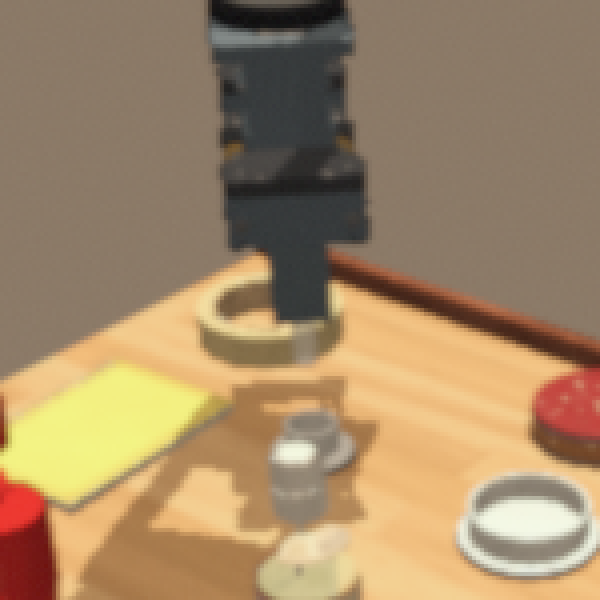

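arm_command([
  {"offset": [0.0005,-0.0005,0.02],"spin": 0},
  {"offset": [0,0,0.02],"spin": 0},
  {"offset": [0,0,0.012],"spin": 0},
  {"offset": [0,0,0.005],"spin": 0},
  {"offset": [0,0,0],"spin": 0},
])

```text
time_s: 22.5
ee_pos: [596.2, 270.0, 56.8]
ee_rot: [180.0, 0.0, 135.0]
force: [0.5, 0.2, -1.1]
gripper_width: 20.5
gripper_force: 8.0
```

arm_command([
  {"offset": [0,0,0],"spin": 0},
  {"offset": [0,0,0],"spin": 0},
])

```text
time_s: 22.75
ee_pos: [596.3, 270.0, 57.1]
ee_rot: [179.9, 0.0, 135.0]
force: [-0.2, 0.2, -0.8]
gripper_width: 20.4
gripper_force: 8.0
```

arm_command([
  {"offset": [0,0,0.0015],"spin": 0},
  {"offset": [0,0,0.001],"spin": 0},
  {"offset": [0,0,0],"spin": 0},
])

```text
time_s: 23.12
ee_pos: [596.2, 269.9, 54.5]
ee_rot: [180.0, 0.0, 135.0]
force: [-1.2, -0.0, 3.7]
gripper_width: 20.7
gripper_force: 8.0
```

arm_command([
  {"offset": [0,0,0],"spin": 0},
  {"offset": [0,0,0],"spin": 0},
  {"offset": [0,0,0],"spin": 0},
  {"offset": [0,0,0],"spin": 0},
], jaw=0.05)

```text
time_s: 23.62
ee_pos: [595.9, 269.9, 53.8]
ee_rot: [-180.0, -0.0, 135.0]
force: [-0.3, 0.1, 0.1]
gripper_width: 49.9
gripper_force: 0.0
```

arm_command([
  {"offset": [0,0,-0.02],"spin": 0},
  {"offset": [0,0,-0.05],"spin": 0},
  {"offset": [0,0,-0.06],"spin": 0},
  {"offset": [0,0,-0.05],"spin": 0},
  {"offset": [0,0,0],"spin": -0.157},
])

```text
time_s: 24.25
ee_pos: [598.1, 270.8, 239.7]
ee_rot: [179.5, 0.3, 144.2]
force: [-0.6, 1.0, -0.6]
gripper_width: 49.9
gripper_force: 0.0
```

arm_command([
  {"offset": [0,0,0],"spin": -0.157},
  {"offset": [0,0,0],"spin": -0.157},
  {"offset": [0,0,0],"spin": -0.157},
  {"offset": [0,0,0],"spin": -0.157},
  {"offset": [0,0,0],"spin": 0},
], jaw=0.08)

```text
time_s: 24.88
ee_pos: [595.9, 269.8, 233.8]
ee_rot: [-180.0, -0.0, 179.8]
force: [-0.1, 0.3, 0.6]
gripper_width: 79.7
gripper_force: 0.0
```

```bash
python3 look.py v3 595 266 50 75 30; python3 look.py v4 427 117 122 145 40
```

```text
scene [ 76.  592.7 266.   16.7  17.3  19.6]
top None
[595.9 269.8 233.9] [ 1.8000e+02 -1.0000e-02  1.7981e+02] 80.4505268897127 0.0 24.975
scene [157.  427.6 116.6  21.9  22.4  17.4]
top [ 75.  429.6 123.2  22.2  21.7  21.1]
[596.  269.9 233.9] [180.    -0.   179.86] 79.77532314905616 0.0 25.075
```

arm_command([
  {"offset": [0.0414,-0.0373,0],"spin": 0},
  {"offset": [0.0414,-0.0373,0],"spin": 0},
  {"offset": [0.0414,-0.0373,0],"spin": 0},
  {"offset": [0.0414,-0.0373,0],"spin": 0},
  {"offset": [0,0,0],"spin": 0},
])

```text
time_s: 25.7
ee_pos: [427.3, 119.0, 234.3]
ee_rot: [-180.0, -0.0, 179.8]
force: [1.3, 0.0, -0.1]
gripper_width: 80.3
gripper_force: 0.0
```

arm_command([
  {"offset": [0,0,0],"spin": 0},
  {"offset": [0,0,0],"spin": 0},
])

```text
time_s: 25.95
ee_pos: [431.4, 121.5, 234.0]
ee_rot: [180.0, 0.0, 180.0]
force: [-0.2, 0.5, 0.1]
gripper_width: 80.0
gripper_force: 0.0
```

arm_command([
  {"offset": [0,-0.001,0.04],"spin": 0},
  {"offset": [0,0,0.04],"spin": 0},
  {"offset": [0,0,0.02],"spin": 0},
  {"offset": [0,0,0.007],"spin": 0},
  {"offset": [0,0,0],"spin": 0},
])

```text
time_s: 26.58
ee_pos: [430.9, 120.2, 126.9]
ee_rot: [180.0, -0.0, 180.0]
force: [0.8, 0.7, 0.1]
gripper_width: 80.0
gripper_force: 0.0
```

arm_command([
  {"offset": [0,0,0],"spin": 0},
  {"offset": [0,0,0],"spin": 0},
  {"offset": [0,0,0],"spin": 0},
  {"offset": [0,0,0],"spin": 0},
  {"offset": [0,0,0],"spin": 0},
], jaw=0.015, newtons=18)

```text
time_s: 27.2
ee_pos: [430.3, 119.8, 127.0]
ee_rot: [180.0, 0.0, 180.0]
force: [-0.5, -0.3, 0.7]
gripper_width: 32.9
gripper_force: 0.0
```

arm_command([
  {"offset": [0,0,0],"spin": 0},
  {"offset": [0,0,0],"spin": 0},
  {"offset": [0,0,0],"spin": 0},
])

```text
time_s: 27.58
ee_pos: [430.2, 119.8, 127.0]
ee_rot: [180.0, -0.0, 180.0]
force: [-1.3, -0.7, 0.5]
gripper_width: 26.4
gripper_force: 18.0
```

arm_command([
  {"offset": [0,0,-0.015],"spin": 0},
  {"offset": [0,0,-0.025],"spin": 0},
  {"offset": [0,0,-0.015],"spin": 0},
  {"offset": [-0.02,0,0],"spin": 0},
  {"offset": [-0.036,0,0],"spin": 0},
])

```text
time_s: 28.2
ee_pos: [485.9, 119.8, 182.0]
ee_rot: [180.0, -0.0, 180.0]
force: [1.2, -0.8, -1.4]
gripper_width: 26.1
gripper_force: 18.0
```

arm_command([
  {"offset": [-0.036,-0.006,0],"spin": 0},
  {"offset": [-0.036,-0.007,0],"spin": 0},
  {"offset": [-0.03,0,0],"spin": 0},
  {"offset": [-0.013,0,0],"spin": 0},
  {"offset": [0,0,0],"spin": 0},
])

```text
time_s: 28.82
ee_pos: [601.0, 106.7, 181.2]
ee_rot: [-180.0, -0.1, 179.9]
force: [-1.1, -0.4, -1.4]
gripper_width: 26.2
gripper_force: 18.0
```

arm_command([
  {"offset": [0,0,0],"spin": 0},
  {"offset": [0,0,0],"spin": 0},
])

```text
time_s: 29.08
ee_pos: [600.3, 106.8, 182.2]
ee_rot: [180.0, -0.0, 180.0]
force: [0.1, 0.4, -1.5]
gripper_width: 26.1
gripper_force: 18.0
```

```bash
python3 look.py s2 600 104 190 215 50; python3 - <<'E'
from look import *
p,d=env.grab_frame("scene"); P=cloud("scene",d)
k=(np.hypot(P[...,0]-599,P[...,1]-104)<50)
for a,b in((14,30),(62,80),(80,100),(100,125)):
    q=P[k&(P[...,2]>a)&(P[...,2]<b)]
    if len(q): lo,hi=np.percentile(q,[2,98],0); print(a,b,len(q),lo.round(),hi.round(),((lo+hi)/2).round(1))
a=cv2.imread("pics/s2_scene.png")[100:260,260:420]
cv2.imwrite("pics/s2.png",cv2.resize(a,(600,600),interpolation=3))
E
```

```text
scene [326.  599.  103.5  35.3  47.7  23.4]
top None
[600.7 106.8 182.3] [1.7999e+02 1.0000e-02 1.7997e+02] 26.269930487725397 18.00562879539484 29.175
14 30 280 [565.  69.  14.] [636. 138.  26.] [600.7 103.2  20.2]
62 80 143 [574.  78.  63.] [608. 123.  80.] [591.1 101.   71.4]
80 100 188 [573.  78.  81.] [611. 124.  99.] [592.5 101.2  90. ]
100 125 425 [574.  78. 101.] [620. 129. 124.] [597.1 103.5 112.5]
```

View pics/s2.png

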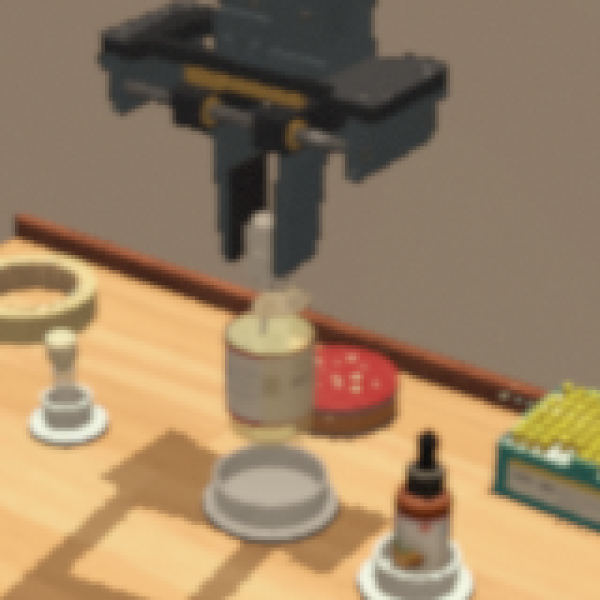

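arm_command([
  {"offset": [0,-0.001,0.015],"spin": 0},
  {"offset": [0,0,0.015],"spin": 0},
  {"offset": [0,0,0.011],"spin": 0},
  {"offset": [0,0,0.005],"spin": 0},
  {"offset": [0,0,0],"spin": 0},
])

```text
time_s: 29.85
ee_pos: [601.1, 105.6, 135.4]
ee_rot: [-180.0, -0.0, 180.0]
force: [0.0, -0.0, -1.5]
gripper_width: 26.4
gripper_force: 18.0
```

arm_command([
  {"offset": [0,0,0.001],"spin": 0},
  {"offset": [0,0,0],"spin": 0},
])

```text
time_s: 30.1
ee_pos: [601.5, 105.7, 135.4]
ee_rot: [180.0, 0.1, 180.0]
force: [0.4, 0.6, -0.9]
gripper_width: 26.4
gripper_force: 18.0
```

arm_command([
  {"offset": [0,0,0.002],"spin": 0},
  {"offset": [0,0,0.001],"spin": 0},
  {"offset": [0,0,0],"spin": 0},
])

```text
time_s: 30.48
ee_pos: [601.7, 105.8, 133.0]
ee_rot: [180.0, 0.1, 180.0]
force: [-0.4, 0.3, 4.9]
gripper_width: 26.1
gripper_force: 18.0
```

arm_command([
  {"offset": [0,0,0],"spin": 0},
  {"offset": [0,0,0],"spin": 0},
  {"offset": [0,0,0],"spin": 0},
  {"offset": [0,0,0],"spin": 0},
  {"offset": [0,0,0],"spin": 0},
], jaw=0.07)

```text
time_s: 31.1
ee_pos: [601.2, 105.7, 131.8]
ee_rot: [180.0, -0.0, 180.0]
force: [-0.6, 0.5, -0.9]
gripper_width: 69.5
gripper_force: 0.0
```

arm_command([
  {"offset": [0,0,-0.02],"spin": 0},
  {"offset": [0,0,-0.05],"spin": 0},
  {"offset": [0,0,-0.05],"spin": 0},
  {"offset": [0.05,0,0],"spin": 0},
  {"offset": [0.05,0,0],"spin": 0},
])

```text
time_s: 31.72
ee_pos: [500.5, 105.8, 252.5]
ee_rot: [180.0, 0.1, 179.9]
force: [-0.6, 1.4, 0.6]
gripper_width: 70.0
gripper_force: 0.0
```

arm_command([
  {"offset": [0.05,0,0],"spin": 0},
  {"offset": [0.03,0,0],"spin": 0},
  {"offset": [0,0,0],"spin": 0},
  {"offset": [0,0,0],"spin": 0},
])

```text
time_s: 32.22
ee_pos: [422.3, 105.9, 252.3]
ee_rot: [180.0, 0.1, 180.0]
force: [0.8, 0.7, -0.1]
gripper_width: 69.8
gripper_force: 0.0
```

```bash
python3 - <<'E'
from look import *
for c in("scene","top"):
  p,d=env.grab_frame(c); P=cloud(c,d); cv2.imwrite(f"pics/f_{c}.png",p)
  for n,x,y,a,b in(("spray",599,105,126,155),("jar",454,-153,100,125),("drop",582,-12,86,118),("vial",595,267,52,80),("carton",436,-7,35,55),("counter",434,-303,8,25)):
    q=P[(np.hypot(P[...,0]-x,P[...,1]-y)<35)&(P[...,2]>a)&(P[...,2]<b)]
    if len(q)>3: lo,hi=np.percentile(q,[2,98],0); print(c,n,len(q),((lo+hi)/2).round(1)[:2],"ztop",hi[2].round())
a=cv2.imread("pics/f_scene.png")[170:360,220:480]
cv2.imwrite("pics/f.png",cv2.resize(a,(800,585),interpolation=3))
print(env.state()["ee_pos"],env.state()["time_s"])
E
```

```text
scene spray 137 [599.  103.6] ztop 146.0
scene jar 534 [ 453.8 -154. ] ztop 112.0
scene drop 64 [582.4 -14.9] ztop 108.0
scene vial 72 [592.6 265.6] ztop 71.0
scene carton 522 [435.4  -9.8] ztop 47.0
scene counter 561 [ 433.8 -303.5] ztop 19.0
top spray 73 [600.1 109.5] ztop 150.0
top jar 308 [ 455.9 -147.4] ztop 117.0
top drop 33 [584.3  -8.4] ztop 113.0
top vial 55 [594.1 271.7] ztop 78.0
top carton 288 [436.6  -9.4] ztop 51.0
top counter 227 [ 435.5 -299.4] ztop 22.0
[422.44437318 105.87896677 251.93390172] 32.325
```

View pics/f.png

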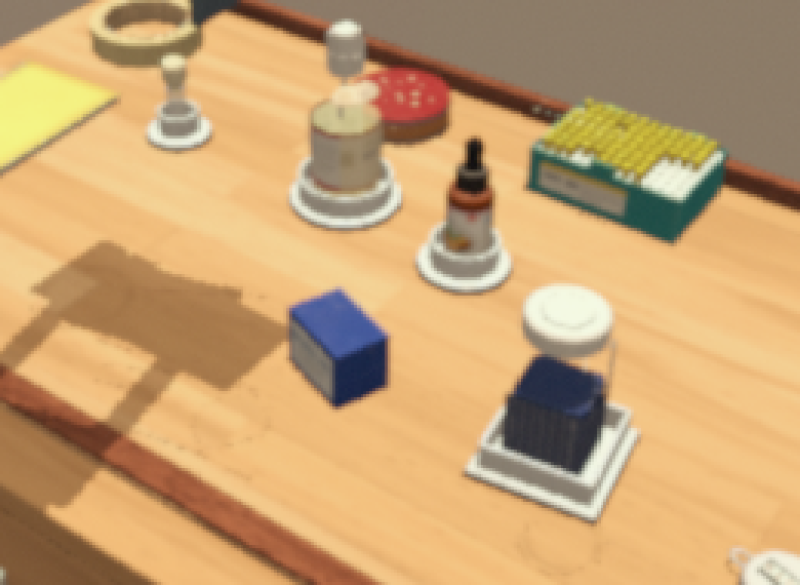

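All four containers stand upright in their stands, each within about 3 mm of its centre and about 6 mm higher than on the bench. The carton and counter have not moved. Handing in.

```bash
python3 -c "
from workcell import env
print(env.job_done())"
```

```text
the job is handed in; nothing more can be done
None
```

I put all four containers upright in their own stands and let go, left the carton, the counter and the red look-alikes alone, and handed the job in after about 32 s; no verdict came back.

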